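# Test and re-arm a relay's trip, then hold its cover shut on the dowels

### The arm

A 7-joint arm with a two-finger parallel gripper is mounted at the origin on a cart in front of the work surface, level with it; the furniture and walls round the work are solid. World frame = base frame: x ahead of the robot, y to its left, z up, the work surface at z = 0. Lengths are in mm, angles in rad, forces in N, time in s.
With the tool pointing down it reaches from about 425 to 925 mm from the base axis. Payload 6.8 kg.
Tool frame: the origin (TCP) lies on the mounting face of the last link; the fingertips stand 173 mm ahead of it and the grasp point (between the pads) lies 155 mm ahead of it (robot.grip_point_offset is the distance from the TCP to the grasp point, in mm); z points along the fingers, y is the line along which they close (so a half turn about z gives the same grasp; the last joint's range is limited). The gripper opens to 85 mm and grips with 20 to 120 N. Pads are 22 mm wide; open, the fingers measure 114 mm over their backs; the gripper's body (76 mm by 85 mm) begins 54 mm behind the grasp point. The pads swing forward as they close: fully open they stand 13 mm farther back than shut.
Start: joints at [-1.364, 0.477, 0.022, 1.555, -0.011, 1.109, -0.083], TCP at [208.996, 641.844, 404.708] pointing down, gripper open.
Joint ranges: [-2.96, 2.96], [-0.34, 2.1], [-1.41, 1.46], [0.24, 2.44], [-1.37, 4.51], [0.17, 1.92], [-2.96, 2.96]. Speed limits (rad/s): [2.39, 2.39, 3.14, 3.14, 3.14, 3.14, 3.14].

### API

Orientations are given as a unit quaternion [x, y, z, w].
In Python, from plant import robot gives the robot as it stands.
- The arm moves only by the tool play_rows, never from a script. Its argument "targets" is a list of rows, each an object with "xyz": the shift along the tool's x, y, z in m, a list of three; "twist": the turn about the tool's z in degrees. A call has 1 to 8 rows; each row shifts and turns the commanded pose from where the row before left it, along the tool's axes as they then stand; what a row does not reach is not made up. A row lasts 1/8 s, in which the tool goes at most 62.5 mm and 10.7 degrees, less where a joint would pass 70% of its speed; a pose out of reach is approached as far as the arm can. A call with a gripper value outside its range is refused whole. "grip" is the finger opening in m, from 0 to 0.0854, set as the call begins (left out, the last holds). The fingers move at their own pace and stop on an object; the grip force is fixed at half the most. Time passes only in rows, so rows that do not move let the fingers close. It gives the time, the measured TCP pose, the force, the opening and the grip force at its end, in the units of the state.
- robot.read_state(): the state, without advancing time (a new reading comes with each control period).
- robot.camera(name): name is "side" or "top"; returns a dict with "pixels" (400x640x3 uint8, red, green, blue), "z_map" (400x640 float32, mm along the optical axis (not along the pixel's ray), 0 where there is no reading), "intrinsics" (3x3 intrinsics, pixels), "world_to_cam" (4x4, takes a point from world to camera coordinates). Camera axes: x right, y down, z forward; pixel columns grow to the right and rows downward; lengths in mm; the calibration is good to about 2 mm. A picture is of the moment at which its call begins.
- robot.sign_off(): hands the job in; it is judged then, once.
Trained networks look in the newest picture that a camera, given by its name, has taken for a name from the list of things; names that differ only in an ending like _2 or _b are one class to them, and where a whole thing is asked for, a point or a joint stands for the part that bears it (a point fixed in the world has none). Each returns a list of dicts, best first, with "confidence" (0 to 1); they miss things now and then, are a little off and sometimes report something else, mostly with a low value. They report only what shows in the picture. A call takes as long as a camera call. They do not tell look-alikes from the thing itself.
- robot.masks_of(camera, query): "mask" (400x640 bool, what is visible of it) and "at" ([row, column] in pixels, amid what is visible of it).
The state is a dict: "clock": time; "joint_positions": joint angles; "qvel": joint speeds; "joint_efforts": joint torques, N m; "tcp_pos": TCP position; "ee_rot": TCP orientation; "ft_force": force on the tool from outside, world axes, zero at the start; "wrist_torque": the same for the moment, N m; "gripper_width": opening from 0.0 (shut) to 1.0 (fully open); "finger_force": force on a finger pad.
Only numpy, scipy, OpenCV 4.12 (cv2) and the standard library are available. Lean on these libraries where they do the work, as an engineer would, in place of code of your own. Each camera call takes 0.05 s, during which the arm holds its last target. There are 200 camera calls.

### The job

Check the relay before it is screwed shut: press its test button so that the trip lever drops (do not pull the lever down by hand), then lift the lever all the way back to its armed position, where it stays by itself. After that fit the loose cover on the relay's two dowels, big hole over big dowel, push it down against the springy contact carrier until it lies flush on the relay, and finish while holding it pressed shut - do not let go, as the springs would lift it again. Leave the other things on the table where they are.

Things in the scene. Friction and masses are not known exactly. Their poses are not given: they have to be found in the camera images.
- relay: Aluminium relay screwed to the table (fixed). Origin on the table; x along its length, z up. Trip section: x -88 to -16 mm (nearest the robot), y -51 to 51 mm, top 46 mm high, with a 20 mm wide lever slot at y = 30 mm, open at the front. Open contact section: x -12 to 107 mm, y -36 to 36 mm, flat parting face 36 mm high. Foot lugs reach y = +-50 mm, 8 mm high.
- seat (a point): Centre of the parting face of the contact section, 36 mm above the table; axes as the relay's. The cover's underside centre belongs here when shut. In the 48 x 44 mm opening round it sits the black contact carrier (42 x 38 mm top), 5 mm proud, which the cover pushes down.
- dowel_big (a point): Top centre of the thick steel dowel (12 mm diameter, 14 mm proud of the parting face, end tapered to 8 mm over the last 3 mm), 43 mm from seat along relay +x.
- dowel_small (a point): Top centre of the thin steel dowel (8 mm diameter, 14 mm proud, end tapered to 4 mm), 43 mm from seat along relay -x.
- carrier (a joint): Travel of the sprung contact carrier in m: 0 = up, 5 mm proud of the parting face; 0.005 = pushed flush with it (stop at 0.006). The spring pushes up with 7 N at 0 and 10.5 N at 0.005, so the cover (about 2.5 N) rests 5 mm proud unless pressed with 8 N or more.
- button_top (a point): Centre of the top of the black round test button (22 mm diameter) on the trip section, at relay x -62, y -30 mm, 60 mm above the table when not pressed (14 mm above the trip section's top).
- test_button (a joint): Travel of the test button in m: 0 = out, 0.008 = fully down; springs back. It pushes up with 1.4 N at 0 and 5 N fully down. The lever trips at about 0.005; keep the hand clear of it, since it must be free to swing.
- lever_bar (a point): Centre of the dark cross bar ending the trip lever: a cylinder 12 mm in diameter, 22 mm long along relay y, on a 6 mm rod 65 mm from the pivot, 60 mm to the side of the button. Pinch its two ends from above, fingers closing along relay y. Armed it stands 100 mm above the table; tripped it overhangs the relay's front end, 63 mm up.
- lever_pivot (a point): Pivot of the trip lever, 36 mm above the table; the hinge axis is relay y.
- trip_lever (a joint): Angle of the trip lever in rad: 0 = armed, leaning 0.2 rad past upright towards relay +x, where its weight keeps it; grows as it swings forward (relay -x); upright at 0.2; 1.35 = tripped, resting 1.15 rad forward of upright. Only its weight moves it: let go short of upright it falls forward again.
- cover: Loose aluminium cover half, 0.25 kg: flange 110 (x) x 62 (y) x 14 mm with two through holes; on its middle a dome 46 (x) x 40 (y) mm rising to 44 mm above the underside, three black louvres on top. Origin: centre of the underside; z up. Grip the dome across y (40 mm). It fits only with its x axis along relay +x. Clamps up to 0.25 m high stand round the work: carry it over them.
- hole_big (a point): Centre of the big hole (14 mm diameter) at the cover's underside, 43 mm from the origin along cover +x.
- hole_small (a point): Centre of the small hole (10 mm diameter) at the cover's underside, 43 mm from the origin along cover -x.
- small_ring: Bystander, not to be moved: a 42 mm diameter, 16 mm high plain grey steel ring. Origin: centre of its underside.
- thumb_knob: Bystander, not to be moved: a 48 mm diameter, 39 mm high beige thumb knob standing on its seat. Origin: centre of its underside.
- bottle: Bystander, not to be moved: an upright squeeze bottle, 35 mm diameter, 94 mm high. Origin: centre of its underside.
- bent_key: Bystander, not to be moved: a grey bent hexagon key lying flat, 32 x 112 x 6 mm. Origin: centre of its underside.
Not all that is in view belongs to the job. Leave any orange look-alike of the cover alone.

How it is judged:
By the outcome, as a careful person would: the job done as asked, in the order asked, and still so for the second after the job is handed in, while the arm keeps its last pose, push and grip.
It also fails if it takes over 72 s, if anything falls off the work surface, if the arm or the gripper's body presses on something with over 40 N, if the wrist force passes 120 N, or if a joint passes its speed limit or range.

## Working session

There is one attempt and no reset: what is moved stays moved. The work goes in short steps, Python scripts to look and compute and a tool call to move; the robot and the scene stay as the last step left them, time stands still between calls to the robot, and variables do not carry over. Pictures are saved under pics/ and viewed, at most 10 in all, crops included, and the job is handed in when it is done.

Besides the shell and the picture viewer there is one more tool, called after "Emit:" by a JSON object that holds its "op" and its "data", one argument or row to a line. play_rows: Moves the arm, as the interface text tells. Its arguments: {"type":"object","properties":{"targets":{"type":"array","items":{"type":"object","properties":{"xyz":{"type":"array","items":{"type":"number"}},"twist":{"type":"number"}}}},"grip":{"type":"number"}},"required":["targets"]}

```bash
mkdir -p pics; ls; cat > h.py <<'E'
import numpy as np, cv2
from plant import robot
def shot(n,f=None):
    c=robot.camera(n)
    if f: cv2.imwrite(f,c["pixels"][:,:,::-1])
    return c
def cloud(c):
    K=c["intrinsics"];z=c["z_map"];v,u=np.mgrid[:400,:640]
    p=np.stack([(u-K[0,2])/K[0,0]*z,(v-K[1,2])/K[1,1]*z,z],-1)
    T=np.linalg.inv(c["world_to_cam"])
    return p@T[:3,:3].T+T[:3,3]
E
python3 - <<'E'
from h import *
s=robot.read_state(); print(s)
for n in("top","side"):
    c=shot(n,f"pics/{n}0.png"); P=cloud(c)
    print(n,np.linalg.inv(c["world_to_cam"])[:3].round(2).tolist())
    for q in("relay","cover","test_button","trip_lever","carrier","small_ring","thumb_knob","bottle","bent_key"):
        for d in robot.masks_of(n,q):
            m=d["mask"]&(c["z_map"]>0)
            if m.sum(): print(q,round(d["confidence"],2),np.array(d["at"]).round().tolist(),m.sum(),np.median(P[m],0).round(),np.percentile(P[m],2,0).round(),np.percentile(P[m],98,0).round())
E
```

```text
pics
{'clock': 0.0, 'joint_positions': array([-1.3640789 ,  0.47781145,  0.02237932,  1.5564619 , -0.01152391,
        1.109275  , -0.08308973]), 'qvel': array([ 7.98468395e-04, -7.63757811e-04,  5.28997024e-04,  1.80051557e-03,
       -3.37963939e-04, -4.07897332e-05, -4.82604393e-04]), 'joint_efforts': array([-3.63981826e-06, -5.96430373e+01,  1.60809148e+00, -2.81196409e+01,
        1.24729337e-02,  9.09298280e-03, -3.60543041e-06]), 'tcp_pos': array([208.93300872, 641.56179822, 403.71415527]), 'ee_rot': array([ 1.56766367e-01,  9.87635293e-01, -9.10279562e-04, -7.71262771e-05]), 'ft_force': array([-0.44483185, -0.38425177, -0.24356883]), 'wrist_torque': array([-0.01650661, -0.01355693, -0.00969976]), 'finger_force': 0.0, 'gripper_width': 0.9976251180031113}
top [[-0.03, -1.0, 0.07, 414.54], [-1.0, 0.03, 0.02, 143.57], [-0.02, -0.07, -1.0, 1491.56]]
relay 0.89 [200.0, 431.0] 1693 [ 495. -209.   39.] [ 415. -259.    6.] [ 600. -148.   65.]
relay 0.42 [215.0, 435.0] 101 [ 436. -214.   51.] [ 422. -233.   43.] [ 445. -174.   66.]
cover 0.58 [227.0, 256.0] 685 [409. 368.  15.] [354. 3
[... 902 characters left out ...]
42. 411.  44.]
cover 0.77 [241.0, 150.0] 972 [504. 557.  13.] [489. 506.  -2.] [552. 607.  44.]
small_ring 0.75 [211.0, 416.0] 369 [ 453. -156.   20.] [ 418. -201.    1.] [ 602. -140.   47.]
small_ring 0.73 [234.0, 357.0] 164 [431.  34.  12.] [418.  17.  -1.] [457.  53.  16.]
thumb_knob 0.84 [231.0, 400.0] 302 [385. -65.  29.] [ 361. -106.   -4.] [462. -42.  39.]
bottle 0.93 [257.0, 194.0] 425 [403. 464.  43.] [395. 447.   2.] [416. 480.  91.]
bottle 0.62 [209.0, 418.0] 388 [ 455. -156.   20.] [  45. -200.   -1.] [599.  98. 355.]
bottle 0.36 [265.0, 234.0] 938 [386. 373.  14.] [347. 329.  -1.] [444. 413.  44.]
bent_key 0.54 [251.0, 328.0] 90 [391. 129.   3.] [378.  82.  -2.] [398. 180.   7.]
```

```bash
python3 - <<'E'
import cv2
a=cv2.imread("pics/top0.png");b=cv2.imread("pics/side0.png")
cv2.imwrite("pics/t0c.png",cv2.resize(a[120:270,130:530],None,fx=2,fy=2,interpolation=cv2.INTER_CUBIC))
E
```

```text
(no output)
```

View pics/side0.png

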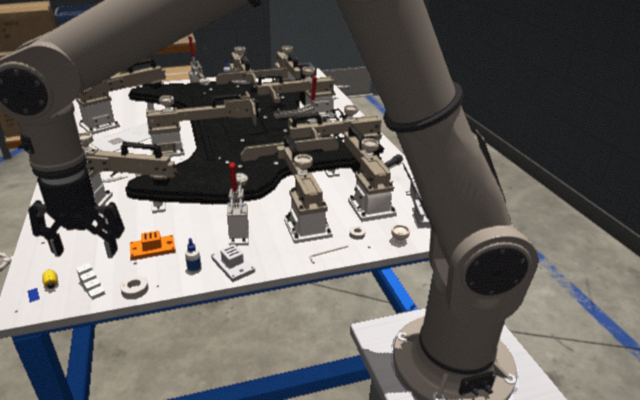

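View pics/t0c.png

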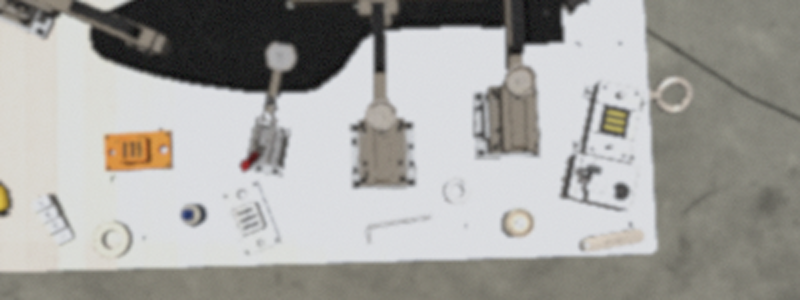

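The side view shows the grey cover at (235,262), next to the bottle (193,258), and the orange look-alike at (152,243). In the top crop the relay is on the right at about (605,150), and its contact section points away from the robot. I'll fit both poses from depth next.

```bash
cat >> h.py <<'E'
from scipy.optimize import minimize
def hrelay(q):
    x,y=q.T; h=np.zeros(len(x))
    h[(abs(y)<50)&(x>-12)&(x<107)]=np.nan     # lugs somewhere: ignored
    b=(x>-88)&(x<-16)&(abs(y)<51); h[b]=46
    h[(x>-12)&(x<107)&(abs(y)<36)]=36
    h[(abs(x-47.5)<24)&(abs(y)<22)]=np.nan
    h[(abs(x-47.5)<21)&(abs(y)<19)]=41
    h[np.hypot(x-90.5,y)<6]=50; h[np.hypot(x-4.5,y)<4]=50
    h[np.hypot(x+62,y+30)<11]=60
    h[(abs(y-30)<14)&(x<0)]=np.nan
    return h
def hcover(q):
    x,y=q.T; h=np.zeros(len(x))
    h[(abs(x)<55)&(abs(y)<31)]=14
    h[np.hypot(x-43,y)<7]=0; h[np.hypot(x+43,y)<5]=0
    h[(abs(x)<23)&(abs(y)<20)]=44
    return h
def fit(P,h,p0,R,z0=0):
    P=P.reshape(-1,3); P=P[np.isfinite(P).all(1)&(np.hypot(P[:,0]-p0[0],P[:,1]-p0[1])<R)&(P[:,2]>z0-20)&(P[:,2]<z0+130)]
    def cost(p):
        c,s=np.cos(p[2]),np.sin(p[2]); d=P[:,:2]-p[:2]
        e=P[:,2]-z0-h(d@np.array([[c,-s],[s,c]]))
        return np.nanmean(np.minimum(abs(e),15)) if 1 else 0
    best=None
    for t in np.arange(-.3,.31,.1):
        for dx in(-10,0,10):
            p=np.array(p0)+[dx,0,t]
            r=minimize(cost,p,method="Nelder-Mead",options=dict(initial_simplex=p+np.array([[0,0,0],[8,0,0],[0,8,0],[0,0,.08]])))
            if best is None or r.fun<best.fun: best=r
    return best.x,best.fun
E
python3 - <<'E'
from h import *
c=shot("top");P=cloud(c);s=shot("side");Q=cloud(s)
q=P[(abs(P[...,0]-480)<60)&(abs(P[...,1]-60)<40)];print("table z",np.median(q[:,2]),q[:,2].std())
for n,p in(("top",P),("side",Q),("both",np.concatenate([P,Q]))):
    print(n,"relay",fit(p,hrelay,[490,-212,0],130) if n=="top" else "")
    for t in (0.,np.pi/2,np.pi,-np.pi/2,.78,-.78,2.35,-2.35):
        r=fit(p,hcover,[404,370,t],85); print("  cover",t,r[0].round(3),round(r[1],2))
m=(P[...,2]>75)&(P[...,2]<125)&(abs(P[...,0]-460)<60)&(abs(P[...,1]+180)<60)
print(P[m].round(0).tolist())
im=np.hstack([cv2.resize(c["pixels"][205:255,235:285],None,fx=8,fy=8,interpolation=cv2.INTER_CUBIC),cv2.resize(c["pixels"][150:230,400:480],None,fx=5,fy=5,interpolation=cv2.INTER_CUBIC)])
cv2.imwrite("pics/z1.png",im[:,:,::-1])
E
```

```text
table z 0.3759846886853211 5.661051544603226
top relay (array([ 5.00801462e+02, -2.13484728e+02, -2.68850129e-01]), np.float64(3.2603899740410123))
  cover 0.0 [4.06646e+02 3.72106e+02 3.51000e-01] 3.19
  cover 1.5707963267948966 [4.06729e+02 3.72023e+02 3.54000e-01] 3.19
  cover 3.141592653589793 [406.513 372.052   3.493] 3.24
  cover -1.5707963267948966 [406.666 372.005  -2.788] 3.24
  cover 0.78 [4.06587e+02 3.72083e+02 3.51000e-01] 3.19
  cover -0.78 [4.06645e+02 3.72102e+02 3.51000e-01] 3.19
  cover 2.35 [406.638 372.117   3.494] 3.24
  cover -2.35 [406.634 371.997  -2.788] 3.24
side relay 
  cover 0.0 [4.06943e+02 3.71048e+02 3.38000e-01] 4.18
  cover 1.5707963267948966 [4.09247e+02 3.71857e+02 3.40000e-01] 4.19
  cover 3.141592653589793 [408.614 371.587   3.503] 4.22
  cover -1.5707963267948966 [409.027 371.61   -2.789] 4.23
  cover 0.78 [4.07843e+02 3.71288e+02 3.61000e-01] 4.19
  cover -0.78 [4.06935e+02 3.71063e+02 3.38000e-01] 4.18
  cover 2.35 [408.637 371.633   3.5  ] 4.22
  cover -2.35 [408.242 371.202  -2.793] 4.21
both relay 
  cover 0.0 [4.06752e+02 3.71334e+02 3.460
[... 419 characters left out ...]
00.0], [472.0, -161.0, 110.0], [472.0, -165.0, 108.0], [471.0, -167.0, 110.0], [472.0, -171.0, 105.0], [472.0, -175.0, 104.0], [471.0, -177.0, 106.0], [469.0, -163.0, 103.0], [469.0, -165.0, 107.0], [468.0, -167.0, 110.0], [468.0, -171.0, 107.0], [468.0, -175.0, 104.0], [468.0, -176.0, 111.0], [468.0, -181.0, 104.0], [468.0, -184.0, 104.0], [466.0, -162.0, 105.0], [466.0, -165.0, 104.0], [465.0, -168.0, 106.0], [465.0, -171.0, 105.0], [465.0, -173.0, 112.0], [465.0, -178.0, 103.0], [465.0, -180.0, 106.0], [463.0, -166.0, 100.0], [463.0, -169.0, 100.0], [462.0, -172.0, 101.0], [462.0, -175.0, 101.0], [462.0, -178.0, 101.0], [462.0, -181.0, 103.0], [460.0, -169.0, 84.0], [459.0, -182.0, 96.0]]
```

View pics/z1.png

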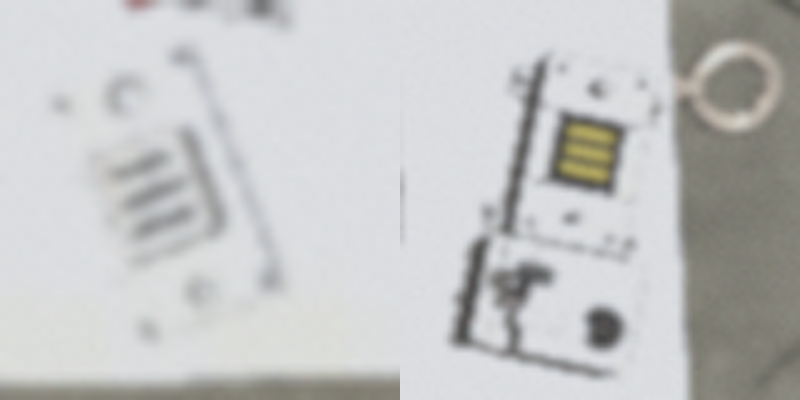

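The crop shows the cover's big hole at the upper left (125,95) and the small one at (203,290), so its yaw is +0.35. The relay's button is at (602,328) and its armed lever at (525,275).

```bash
cat >> h.py <<'E'
from scipy.spatial.transform import Rotation as Ro
RL=(500.8,-213.5,-.269)
def rw(x,y,r=None):
    r=r or RL; c,s=np.cos(r[2]),np.sin(r[2]); return np.array([r[0]+c*x-s*y,r[1]+s*x+c*y])
def plan(wps,yaw=None):
    "wps: world TCP mm; yaw: wanted direction of tool y (rad). prints tool shifts in m, twist deg"
    s=robot.read_state(); R=Ro.from_quat(s["ee_rot"]).as_matrix(); p=s["tcp_pos"]
    ty=np.arctan2(R[1,1],R[0,1])
    print("tcp",p.round(1),"tool y deg",np.degrees(ty).round(2),"tilt",R[:,2].round(4),"f",s["ft_force"].round(1),"grip",round(s["gripper_width"],3),"t",s["clock"])
    if yaw is not None: print("twist",np.degrees(-((yaw-ty+np.pi/2)%np.pi-np.pi/2)).round(2))
    for w in wps:
        d=R.T@(np.array(w)-p)/1000; n=int(np.ceil(np.linalg.norm(d)/.06)); print(np.round(w,1),"total",d.round(4),n,"rows of",(d/n).round(4)); p=np.array(w)
E
python3 -c "
from h import *
b=rw(-62,-30);print(b,rw(-116,30))
plan([[209,642,455],[400,400,455],[480,0,455],[*b,455],[*b,245]],np.pi/2+RL[2])"
```

```text
[ 433.05667098 -225.94352736] [ 396.94471706 -153.74985184]
tcp [209.  641.8 404.7] tool y deg 71.96 tilt [-0.e+00  1.e-04 -1.e+00] f [ 0.4 -0.3 -0.3] grip 0.999 t 1.1
twist -2.63
[209 642 455] total [ 0.      0.0002 -0.0503] 1 rows of [ 0.      0.0002 -0.0503]
[400 400 455] total [-0.2565 -0.171  -0.    ] 6 rows of [-0.0428 -0.0285 -0.    ]
[480   0 455] total [-0.1999 -0.3556 -0.    ] 7 rows of [-0.0286 -0.0508 -0.    ]
[ 433.1 -225.9  455. ] total [-0.0253 -0.2294 -0.    ] 4 rows of [-0.0063 -0.0573 -0.    ]
[ 433.1 -225.9  245. ] total [-0.   -0.    0.21] 4 rows of [-0.     -0.      0.0525]
```

Emit:
{"op": "play_rows", "data": {
  "targets": [
    {"xyz": [0,0,-0.05]},
    {"xyz": [-0.043,-0.0285,0]},
    {"xyz": [-0.043,-0.0285,0]},
    {"xyz": [-0.043,-0.0285,0]},
    {"xyz": [-0.043,-0.0285,0]},
    {"xyz": [-0.043,-0.0285,0]},
    {"xyz": [-0.043,-0.0285,0]},
    {"xyz": [0,0,0]}
  ],
  "grip": 0
}}

```text
invalid input
```

Emit:
{"op": "play_rows", "data": {
  "targets": [
    {"xyz": [-0.0286,-0.0508,0]},
    {"xyz": [-0.0286,-0.0508,0]},
    {"xyz": [-0.0286,-0.0508,0]},
    {"xyz": [-0.0286,-0.0508,0]},
    {"xyz": [-0.0286,-0.0508,0]},
    {"xyz": [-0.0286,-0.0508,0]},
    {"xyz": [-0.0286,-0.0508,0]},
    {"xyz": [0,0,0],"twist": -2.6}
  ]
}}

```text
invalid input
```

```bash
python3 -c "
from h import *
b=rw(-62,-30)
plan([[*b,455],[*b,243]],np.pi/2+RL[2])"
```

```text
tcp [209.  641.8 404.7] tool y deg 71.96 tilt [-0.e+00  1.e-04 -1.e+00] f [ 0.4 -0.3 -0.3] grip 0.999 t 1.1
twist -2.63
[ 433.1 -225.9  455. ] total [-0.4818 -0.7557 -0.0503] 15 rows of [-0.0321 -0.0504 -0.0034]
[ 433.1 -225.9  243. ] total [-0.    -0.     0.212] 4 rows of [-0.    -0.     0.053]
```

Twist may be mandatory in every row.

Emit:
{"op": "play_rows", "data": {
  "targets": [
    {"xyz": [0,0,-0.05],"twist": 0},
    {"xyz": [-0.043,-0.0285,0],"twist": 0},
    {"xyz": [-0.043,-0.0285,0],"twist": 0},
    {"xyz": [-0.043,-0.0285,0],"twist": 0},
    {"xyz": [-0.043,-0.0285,0],"twist": 0},
    {"xyz": [-0.043,-0.0285,0],"twist": 0},
    {"xyz": [-0.043,-0.0285,0],"twist": 0},
    {"xyz": [0,0,0],"twist": 0}
  ],
  "grip": 0.0
}}

```text
clock: 2.1
tcp_pos: [404.7, 395.1, 455.1]
ee_rot: [0.161, 0.987, -0.0, 0.001]
ft_force: [-0.6, 0.4, 0.1]
gripper_width: 0.001
finger_force: 0.0
```

Emit:
{"op": "play_rows", "data": {
  "targets": [
    {"xyz": [-0.0286,-0.0508,0],"twist": 0},
    {"xyz": [-0.0286,-0.0508,0],"twist": 0},
    {"xyz": [-0.0286,-0.0508,0],"twist": 0},
    {"xyz": [-0.0286,-0.0508,0],"twist": 0},
    {"xyz": [-0.0286,-0.0508,0],"twist": 0},
    {"xyz": [-0.0286,-0.0508,0],"twist": 0},
    {"xyz": [-0.0286,-0.0508,0],"twist": 0},
    {"xyz": [0,0,0],"twist": -2.6}
  ]
}}

```text
clock: 3.1
tcp_pos: [481.9, -4.8, 455.2]
ee_rot: [0.137, 0.991, -0.0, 0.001]
ft_force: [-0.4, 0.7, -0.1]
gripper_width: -0.001
finger_force: 0.0
```

```bash
python3 -c "
from h import *
b=rw(-62,-30)
plan([[*b,455],[*b,243]],np.pi/2+RL[2])"
```

```text
tcp [481.9  -4.8 455.2] tool y deg 74.21 tilt [ 1.2e-03 -8.0e-04 -1.0e+00] f [-0.4  0.7 -0.1] grip -0.001 t 3.1
twist -0.38
[ 433.1 -225.9  455. ] total [-0.0132 -0.2261  0.0003] 4 rows of [-0.0033 -0.0565  0.0001]
[ 433.1 -225.9  243. ] total [3.00e-04 1.00e-04 2.12e-01] 4 rows of [0.0001 0.     0.053 ]
```

Emit:
{"op": "play_rows", "data": {
  "targets": [
    {"xyz": [-0.0033,-0.0565,0],"twist": -0.4},
    {"xyz": [-0.0033,-0.0565,0],"twist": 0},
    {"xyz": [-0.0033,-0.0565,0],"twist": 0},
    {"xyz": [-0.0033,-0.0565,0],"twist": 0},
    {"xyz": [0,0,0.06],"twist": 0},
    {"xyz": [0,0,0.06],"twist": 0},
    {"xyz": [0,0,0.06],"twist": 0},
    {"xyz": [0,0,0.025],"twist": 0}
  ]
}}

```text
clock: 4.1
tcp_pos: [434.8, -221.0, 246.6]
ee_rot: [0.13, 0.991, 0.0, -0.002]
ft_force: [-0.2, 0.4, -0.3]
gripper_width: 0.0
finger_force: 0.0
```

```bash
python3 -c "
from h import *
b=rw(-62,-30)
plan([[*b,243]],np.pi/2+RL[2])
c=shot('top');d=shot('side')
im=np.hstack([cv2.resize(c['pixels'][160:240,390:470],None,fx=5,fy=5),cv2.resize(d['pixels'][150:250,370:470],None,fx=4,fy=4)]);cv2.imwrite('pics/a1.png',im[:,:,::-1])"
```

```text
tcp [ 434.8 -221.   246.6] tool y deg 75.04 tilt [-0.0045  0.0014 -1.    ] f [-0.2  0.4 -0.3] grip 0.0 t 4.1
twist 0.45
[ 433.1 -225.9  243. ] total [ 0.0004 -0.0052  0.0036] 1 rows of [ 0.0004 -0.0052  0.0036]
```

View pics/a1.png

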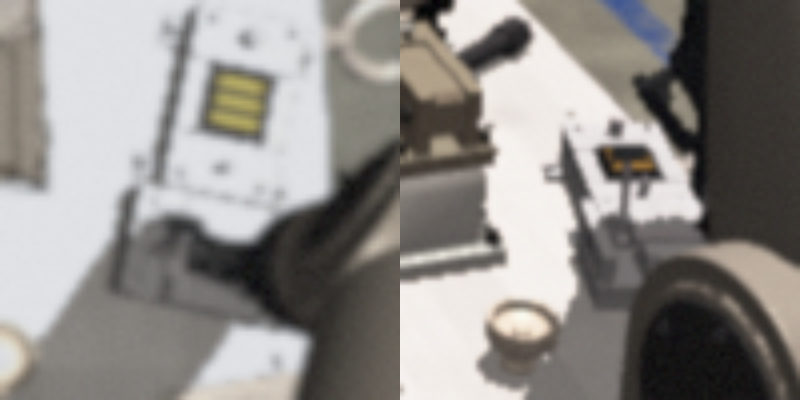

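The gripper is over the button. In the side view (right half) the lever still stands armed at about (625,190).

Emit:
{"op": "play_rows", "data": {
  "targets": [
    {"xyz": [0,-0.005,0],"twist": 0.4},
    {"xyz": [0,0,0.008],"twist": 0},
    {"xyz": [0,0,0.005],"twist": 0},
    {"xyz": [0,0,0.003],"twist": 0},
    {"xyz": [0,0,0.002],"twist": 0},
    {"xyz": [0,0,0],"twist": 0}
  ]
}}

```text
clock: 4.95
tcp_pos: [434.2, -227.1, 231.8]
ee_rot: [0.134, 0.991, 0.0, 0.0]
ft_force: [0.7, 1.8, 2.1]
gripper_width: 0.002
finger_force: 1.0
```

Emit:
{"op": "play_rows", "data": {
  "targets": [
    {"xyz": [0,0,0.003],"twist": 0},
    {"xyz": [0,0,0.002],"twist": 0},
    {"xyz": [0,0,0.001],"twist": 0},
    {"xyz": [0,0,0],"twist": 0},
    {"xyz": [0,0,0],"twist": 0}
  ]
}}

```text
clock: 5.58
tcp_pos: [434.2, -227.1, 225.8]
ee_rot: [0.134, 0.991, 0.0, 0.0]
ft_force: [0.6, 1.5, 4.5]
gripper_width: 0.003
finger_force: 2.3
```

```bash
python3 -c "
from h import *
b=rw(-62,-30)
plan([[*b,224]],np.pi/2+RL[2])
c=shot('top');d=shot('side')
im=np.hstack([cv2.resize(c['pixels'][160:240,390:470],None,fx=5,fy=5),cv2.resize(d['pixels'][150:250,370:470],None,fx=4,fy=4)]);cv2.imwrite('pics/a2.png',im[:,:,::-1])"
```

```text
tcp [ 434.2 -227.1  225.8] tool y deg 74.57 tilt [ 3.e-04  1.e-04 -1.e+00] f [0.6 1.5 4.5] grip 0.003 t 5.575
twist -0.02
[ 433.1 -225.9  224. ] total [0.0014 0.0009 0.0018] 1 rows of [0.0014 0.0009 0.0018]
```

View pics/a2.png

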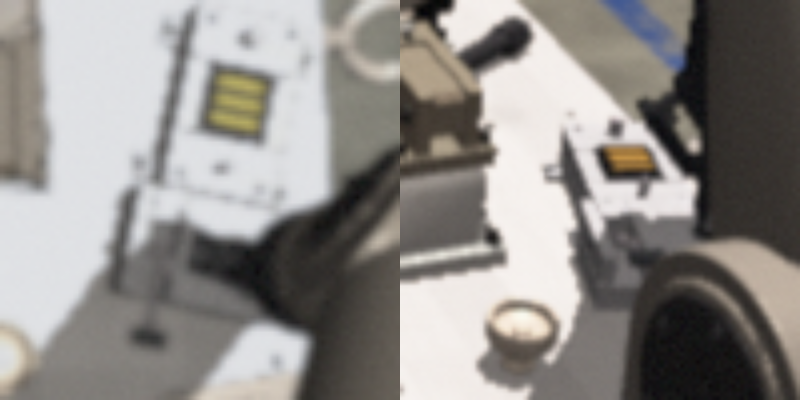

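The lever has dropped: its bar now overhangs the front at top pixel (420,227). Next I'll lift off and measure the bar.

Emit:
{"op": "play_rows", "data": {
  "targets": [
    {"xyz": [0,0,-0.02],"twist": 0},
    {"xyz": [0,0,-0.05],"twist": 0},
    {"xyz": [0,0,-0.03],"twist": 0},
    {"xyz": [0,0,0],"twist": 0}
  ],
  "grip": 0.04
}}

```text
clock: 6.18
tcp_pos: [434.4, -227.7, 327.3]
ee_rot: [0.134, 0.991, -0.0, 0.002]
ft_force: [0.2, -0.0, -1.3]
gripper_width: 0.468
finger_force: 0.0
```

```bash
python3 - <<'E'
from h import *
c=shot('top');P=cloud(c)
px=c['pixels'][220:236,408:434].astype(int).sum(2); m=px<150
v,u=np.nonzero(m);print(len(v)); u=u+408;v=v+220
K=c['intrinsics'];T=np.linalg.inv(c['world_to_cam'])
uv=np.array([u.mean(),v.mean()]);r=T[:3,:3]@[(uv[0]-K[0,2])/K[0,0],(uv[1]-K[1,2])/K[1,1],1]
b=T[:3,3]+r*(66-T[2,3])/r[2];print(uv,"ray",b.round(1),"depth",np.median(P[v,u],0).round(1),u.min(),u.max(),v.min(),v.max())
d=b[:2]-RL[:2];cc,ss=np.cos(RL[2]),np.sin(RL[2]);print("relay frame",cc*d[0]+ss*d[1],-ss*d[0]+cc*d[1])
pi=-116
t=rw(-116,30);plan([[*t,318],[*t,218]],np.pi/2+RL[2])
E
```

```text
0<stdin>:6: RuntimeWarning: Mean of empty slice.
  ret = ret.dtype.type(ret / rcount)
  return _methods._mean(a, axis=axis, dtype=dtype,
  ret = um.true_divide(
Traceback (most recent call last):
ValueError: zero-size array to reduction operation minimum which has no identity
```

```bash
python3 - <<'E'
from h import *
c=shot('top');P=cloud(c);g=c['pixels'].astype(int).sum(2)//3
print(g[222:233,410:430])
K=c['intrinsics'];T=np.linalg.inv(c['world_to_cam'])
s=g[222:232,412:428]; w=np.clip(np.median(s)*.8-s,0,None).astype(float)
v,u=np.mgrid[222:232,412:428]; uv=[(w*u).sum()/w.sum(),(w*v).sum()/w.sum()]
r=T[:3,:3]@[(uv[0]-K[0,2])/K[0,0],(uv[1]-K[1,2])/K[1,1],1]
b=T[:3,3]+r*(66-T[2,3])/r[2];print(uv,"ray",b.round(1))
d=b[:2]-RL[:2];cc,ss=np.cos(RL[2]),np.sin(RL[2]);print("relay frame",cc*d[0]+ss*d[1],-ss*d[0]+cc*d[1])
print(np.median(P[v[w>0],u[w>0]],0))
t=rw(-116,30);plan([[*t,318],[*t,218]],np.pi/2+RL[2])
E
```

```text
[[126 125 127 125 127 126 130 126 117 109 104 110 123 121 119 118 115 110
  107 101]
 [127 126 126 129 130 130 127 124 114 106 103 114 124 126 125 123 122 120
  114 114]
 [129 125 129 128 126 125 119 114 107  99 100 112 121 124 127 125 123 122
  121 118]
 [131 126 127 126 128 122 106  94  86  83  89  99 113 121 124 125 124 119
  120 121]
 [129 129 128 129 126 115  89  72  60  62  67  79  93 110 119 124 124 120
  119 119]
 [130 131 130 130 124 110  83  62  58  53  52  58  75 102 117 123 123 121
  119 119]
 [130 129 130 129 125 115  97  81  71  68  63  61  76 103 121 124 125 120
  120 123]
 [129 129 129 129 128 126 116 107 101  94  90  89  92 109 126 126 126 122
  121 120]
 [128 130 129 131 129 128 127 126 122 119 118 111 113 120 128 129 125 124
  122 120]
 [130 127 127 129 130 130 128 128 128 130 129 129 126 129 128 127 125 122
  124 120]
 [131 127 128 129 128 128 128 132 129 129 130 129 127 129 130 129 126 124
  121 123]]
[np.float64(419.2327123460688), np.float64(226.96684559520045)] ray [ 398.4 -155.6   66. ]
relay frame -114.06652718525112 28.568008972975687
[ 398.4131484  -155.77088618   65.23388997]
tcp [ 433.6 -227.   325.1] tool y deg 74.57 tilt [-6.e-04  3.e-04 -1.e+00] f [-0.4 -0.4 -0.6] grip 0.471 t 6.275
twist -0.02
[ 396.9 -153.7  318. ] total [0.0549 0.0608 0.0071] 2 rows of [0.0274 0.0304 0.0036]
[ 396.9 -153.7  218. ] total [-0.0001 -0.      0.1   ] 2 rows of [-0.   -0.    0.05]
```

Emit:
{"op": "play_rows", "data": {
  "targets": [
    {"xyz": [0.027,0.03,0],"twist": 0},
    {"xyz": [0.027,0.03,0],"twist": 0},
    {"xyz": [0,0,0],"twist": 0},
    {"xyz": [0,0,0.03],"twist": 0},
    {"xyz": [0,0,0.03],"twist": 0},
    {"xyz": [0,0,0.02],"twist": 0},
    {"xyz": [0,0,0],"twist": 0},
    {"xyz": [0,0,0],"twist": 0}
  ]
}}

```text
clock: 7.28
tcp_pos: [398.1, -155.6, 245.8]
ee_rot: [0.135, 0.991, -0.0, -0.0]
ft_force: [0.1, 0.4, 0.1]
gripper_width: 0.47
finger_force: 0.0
```

```bash
python3 -c "
from h import *
plan([[397.8,-154.7,218]],np.pi/2+RL[2])"
```

```text
tcp [ 398.1 -155.6  245.8] tool y deg 74.51 tilt [-3.e-04 -6.e-04 -1.e+00] f [0.1 0.4 0.1] grip 0.47 t 7.275
twist -0.07
[ 397.8 -154.7  218. ] total [0.0006 0.0008 0.0278] 1 rows of [0.0006 0.0008 0.0278]
```

Emit:
{"op": "play_rows", "data": {
  "targets": [
    {"xyz": [0,0.001,0.015],"twist": 0},
    {"xyz": [0,0,0.014],"twist": 0},
    {"xyz": [0,0,0],"twist": 0}
  ]
}}

```text
clock: 7.65
tcp_pos: [397.7, -153.8, 215.6]
ee_rot: [0.134, 0.991, 0.0, -0.001]
ft_force: [-0.1, 0.2, -1.1]
gripper_width: 0.469
finger_force: 0.0
```

Emit:
{"op": "play_rows", "data": {
  "targets": [
    {"xyz": [0,0,0],"twist": 0},
    {"xyz": [0,0,0],"twist": 0},
    {"xyz": [0,0,0],"twist": 0},
    {"xyz": [0,0,0],"twist": 0}
  ],
  "grip": 0.0
}}

```text
clock: 8.15
tcp_pos: [397.3, -155.8, 217.0]
ee_rot: [0.135, 0.991, -0.001, 0.0]
ft_force: [-2.4, -7.1, 0.3]
gripper_width: 0.239
finger_force: 58.5
```

```bash
python3 -c "
from h import *
plan([])
import math
L=65;a0=1.15
for i in range(1,15):
    a=a0-(1.35+.03)*i/14; print(i,'back(toolx-) %.1f up %.1f'%(L*(math.sin(a0)-math.sin(a)),L*(math.cos(a)-math.cos(a0))))"
```

```text
tcp [ 397.3 -155.8  217. ] tool y deg 74.45 tilt [-1.0e-04 -2.3e-03 -1.0e+00] f [-2.4 -7.1  0.3] grip 0.239 t 8.15
1 back(toolx-) 2.9 up 5.7
2 back(toolx-) 6.3 up 11.1
3 back(toolx-) 10.3 up 16.1
4 back(toolx-) 14.8 up 20.8
5 back(toolx-) 19.6 up 24.9
6 back(toolx-) 24.9 up 28.6
7 back(toolx-) 30.5 up 31.7
8 back(toolx-) 36.3 up 34.2
9 back(toolx-) 42.4 up 36.2
10 back(toolx-) 48.7 up 37.6
11 back(toolx-) 55.1 up 38.3
12 back(toolx-) 61.5 up 38.4
13 back(toolx-) 67.8 up 37.9
14 back(toolx-) 74.1 up 36.7
```

Emit:
{"op": "play_rows", "data": {
  "targets": [
    {"xyz": [-0.003,-0.001,-0.0057],"twist": 0},
    {"xyz": [-0.0034,0,-0.0054],"twist": 0},
    {"xyz": [-0.004,0,-0.005],"twist": 0},
    {"xyz": [-0.0045,0,-0.0047],"twist": 0},
    {"xyz": [-0.0048,0,-0.0041],"twist": 0},
    {"xyz": [-0.0053,0,-0.0037],"twist": 0},
    {"xyz": [-0.0056,0,-0.0031],"twist": 0},
    {"xyz": [0,0,0],"twist": 0}
  ]
}}

```text
clock: 9.15
tcp_pos: [425.9, -163.6, 248.1]
ee_rot: [0.134, 0.991, -0.0, -0.002]
ft_force: [-4.9, -4.1, -3.0]
gripper_width: 0.239
finger_force: 59.3
```

Tracking the arc with small forces, so I'll continue.

Emit:
{"op": "play_rows", "data": {
  "targets": [
    {"xyz": [-0.0058,0,-0.0025],"twist": 0},
    {"xyz": [-0.0061,0,-0.002],"twist": 0},
    {"xyz": [-0.0063,0,-0.0014],"twist": 0},
    {"xyz": [-0.0064,0,-0.0007],"twist": 0},
    {"xyz": [-0.0064,0,0],"twist": 0},
    {"xyz": [-0.0063,0,0.0005],"twist": 0},
    {"xyz": [-0.0045,0,0.001],"twist": 0},
    {"xyz": [0,0,0],"twist": 0}
  ]
}}

```text
clock: 10.15
tcp_pos: [468.9, -175.2, 255.0]
ee_rot: [0.135, 0.991, -0.0, 0.002]
ft_force: [-1.8, -2.0, 10.7]
gripper_width: 0.211
finger_force: 58.0
```

```bash
python3 -c "
from h import *
plan([])
s=robot.read_state()['tcp_pos'];d=s[:2]-RL[:2];cc,ss=np.cos(RL[2]),np.sin(RL[2]);print('relay frame',cc*d[0]+ss*d[1],-ss*d[0]+cc*d[1],s[2]-155)"
```

```text
tcp [ 468.9 -175.2  255. ] tool y deg 74.49 tilt [ 0.0034 -0.0011 -1.    ] f [-1.8 -2.  10.7] grip 0.211 t 10.15
relay frame -40.95182381681658 28.408448712232165 99.96340892891268
```

Emit:
{"op": "play_rows", "data": {
  "targets": [
    {"xyz": [0,0,-0.001],"twist": 0},
    {"xyz": [0,0,0],"twist": 0},
    {"xyz": [0,0,0],"twist": 0},
    {"xyz": [0,0,-0.03],"twist": 0},
    {"xyz": [0,0,-0.06],"twist": 0},
    {"xyz": [0,0,-0.06],"twist": 0},
    {"xyz": [0,0,-0.05],"twist": 0},
    {"xyz": [0,0,0],"twist": 0}
  ],
  "grip": 0.045
}}

```text
clock: 11.15
tcp_pos: [468.6, -174.9, 458.2]
ee_rot: [0.134, 0.991, 0.001, 0.004]
ft_force: [0.2, 0.0, -1.7]
gripper_width: 0.523
finger_force: 0.0
```

```bash
python3 -c "
from h import *
cy=.349+np.pi/2
plan([[469,-175,470],[490,0,470],[406.7,371.5,470],[406.7,371.5,260]],cy)
c=shot('top');d=shot('side')
im=np.hstack([cv2.resize(c['pixels'][160:240,390:470],None,fx=5,fy=5),cv2.resize(d['pixels'][150:250,370:470],None,fx=4,fy=4)]);cv2.imwrite('pics/a3.png',im[:,:,::-1])"
```

```text
tcp [ 468.6 -174.9  458.2] tool y deg 74.58 tilt [ 0.0079  0.     -1.    ] f [ 0.2  0.  -1.7] grip 0.523 t 11.15
twist -35.42
[ 469 -175  470] total [-0.0005  0.     -0.0118] 1 rows of [-0.0005  0.     -0.0118]
[490   0 470] total [0.0263 0.1743 0.0002] 3 rows of [0.0088 0.0581 0.0001]
[406.7 371.5 470. ] total [ 0.1791  0.336  -0.0007] 7 rows of [ 0.0256  0.048  -0.0001]
[406.7 371.5 260. ] total [ 0.0016 -0.0004  0.21  ] 4 rows of [ 0.0004 -0.0001  0.0525]
```

View pics/a3.png

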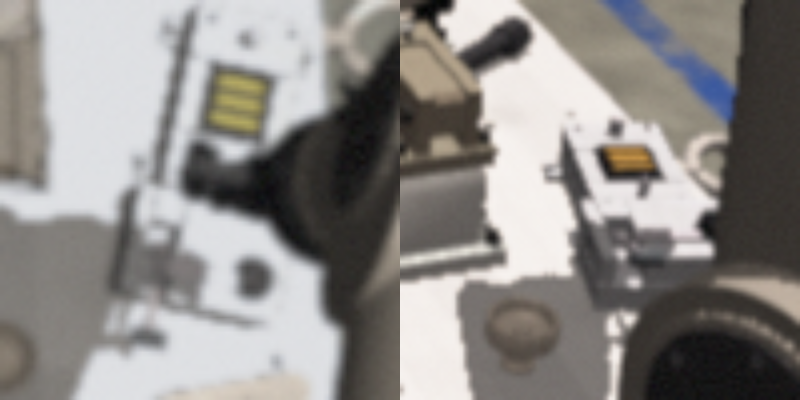

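The lever is down again: in the top crop the bar is back at (145,335), the same as when tripped. It wasn't held past upright, so I'll grip it again, lift, and look before letting go.

```bash
python3 -c "
from h import *
plan([[397.6,-155.4,458],[397.6,-155.4,260]],np.pi/2+RL[2])"
```

```text
tcp [ 467.6 -174.   454.4] tool y deg 74.6 tilt [ 6.e-04  6.e-04 -1.e+00] f [ 0.5 -0.2 -0.3] grip 0.527 t 11.25
twist 0.01
[ 397.6 -155.4  458. ] total [ 0.0724 -0.0007 -0.0036] 2 rows of [ 0.0362 -0.0003 -0.0018]
[ 397.6 -155.4  260. ] total [ 1.00e-04 -2.00e-04  1.98e-01] 4 rows of [ 0.     -0.      0.0495]
```

Emit:
{"op": "play_rows", "data": {
  "targets": [
    {"xyz": [0.0362,0,0],"twist": 0},
    {"xyz": [0.0362,0,0],"twist": 0},
    {"xyz": [0,0,0.05],"twist": 0},
    {"xyz": [0,0,0.05],"twist": 0},
    {"xyz": [0,0,0.05],"twist": 0},
    {"xyz": [0,0,0.045],"twist": 0},
    {"xyz": [0,0,0],"twist": 0},
    {"xyz": [0,0,0],"twist": 0}
  ]
}}

```text
clock: 12.25
tcp_pos: [398.0, -155.3, 260.0]
ee_rot: [0.135, 0.991, -0.0, -0.0]
ft_force: [-0.2, -0.0, 0.1]
gripper_width: 0.521
finger_force: 0.0
```

```bash
python3 -c "
from h import *
plan([[397.6,-155.4,213]],np.pi/2+RL[2])
c=shot('top');d=shot('side')
im=np.hstack([cv2.resize(c['pixels'][190:250,390:450],None,fx=6,fy=6,interpolation=2),cv2.resize(d['pixels'][180:240,380:440],None,fx=6,fy=6,interpolation=2)]);cv2.imwrite('pics/a4.png',im[:,:,::-1])"
```

```text
tcp [ 398.  -155.3  260. ] tool y deg 74.52 tilt [-5.e-04 -3.e-04 -1.e+00] f [-0.2 -0.   0.1] grip 0.521 t 12.25
twist -0.06
[ 397.6 -155.4  213. ] total [ 0.0003 -0.0002  0.047 ] 1 rows of [ 0.0003 -0.0002  0.047 ]
```

View pics/a4.png

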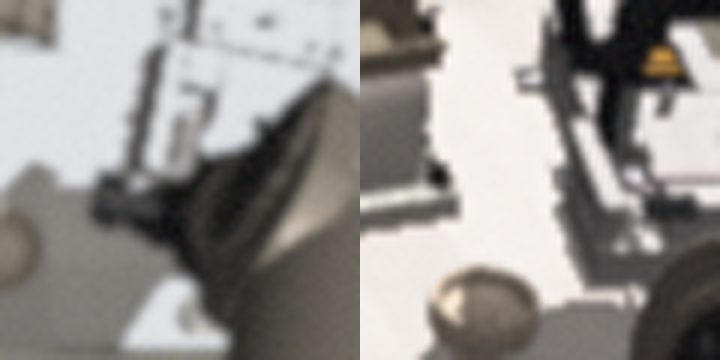

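Emit:
{"op": "play_rows", "data": {
  "targets": [
    {"xyz": [0,0,0.025],"twist": 0},
    {"xyz": [0,0,0.022],"twist": 0},
    {"xyz": [0,0,0],"twist": 0}
  ]
}}

```text
clock: 12.72
tcp_pos: [398.1, -154.9, 213.0]
ee_rot: [0.134, 0.991, 0.0, 0.0]
ft_force: [-0.6, -0.5, 0.7]
gripper_width: 0.527
finger_force: 0.0
```

Emit:
{"op": "play_rows", "data": {
  "targets": [
    {"xyz": [0,0,0],"twist": 0},
    {"xyz": [0,0,0],"twist": 0},
    {"xyz": [0,0,0],"twist": 0},
    {"xyz": [0,0,0],"twist": 0}
  ],
  "grip": 0.0
}}

```text
clock: 13.22
tcp_pos: [398.0, -156.4, 214.0]
ee_rot: [0.135, 0.991, -0.001, 0.001]
ft_force: [-3.0, -4.9, 6.1]
gripper_width: 0.242
finger_force: 58.3
```

Emit:
{"op": "play_rows", "data": {
  "targets": [
    {"xyz": [0,-0.001,-0.001],"twist": 0},
    {"xyz": [-0.003,0,-0.0057],"twist": 0},
    {"xyz": [-0.0034,0,-0.0054],"twist": 0},
    {"xyz": [-0.004,0,-0.005],"twist": 0},
    {"xyz": [-0.0045,0,-0.0047],"twist": 0},
    {"xyz": [0,0,0],"twist": 0}
  ]
}}

```text
clock: 13.98
tcp_pos: [411.3, -160.0, 234.3]
ee_rot: [0.134, 0.991, 0.0, -0.001]
ft_force: [-2.5, -5.0, -5.6]
gripper_width: 0.241
finger_force: 58.8
```

Emit:
{"op": "play_rows", "data": {
  "targets": [
    {"xyz": [-0.0048,0,-0.0041],"twist": 0},
    {"xyz": [-0.0053,0,-0.0037],"twist": 0},
    {"xyz": [-0.0056,0,-0.0031],"twist": 0},
    {"xyz": [-0.0058,0,-0.0025],"twist": 0},
    {"xyz": [0,0,0],"twist": 0}
  ]
}}

```text
clock: 14.6
tcp_pos: [431.4, -165.4, 247.5]
ee_rot: [0.135, 0.991, 0.001, -0.002]
ft_force: [-6.0, -3.0, -1.3]
gripper_width: 0.237
finger_force: 58.5
```

Emit:
{"op": "play_rows", "data": {
  "targets": [
    {"xyz": [-0.0061,0,-0.002],"twist": 0},
    {"xyz": [-0.0063,0,-0.0014],"twist": 0},
    {"xyz": [-0.0064,0,-0.0007],"twist": 0},
    {"xyz": [0,0,0],"twist": 0}
  ]
}}

```text
clock: 15.1
tcp_pos: [450.7, -170.4, 252.2]
ee_rot: [0.134, 0.991, 0.001, -0.001]
ft_force: [-5.7, -2.2, 6.6]
gripper_width: 0.228
finger_force: 58.4
```

```bash
python3 -c "
from h import *
plan([])
c=shot('top');d=shot('side')
im=np.hstack([cv2.resize(c['pixels'][180:240,400:460],None,fx=6,fy=6,interpolation=2),cv2.resize(d['pixels'][170:230,390:450],None,fx=6,fy=6,interpolation=2)]);cv2.imwrite('pics/a5.png',im[:,:,::-1])"
```

```text
tcp [ 450.7 -170.4  252.2] tool y deg 74.62 tilt [-0.0018  0.0014 -1.    ] f [-5.7 -2.2  6.6] grip 0.228 t 15.1
```

View pics/a5.png

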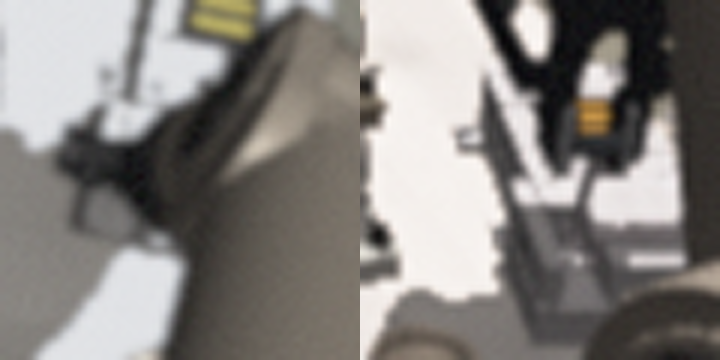

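The side view shows the bar held between the fingertips at (595,150), with its rod nearly upright. I'll push on until I feel the stop.

Emit:
{"op": "play_rows", "data": {
  "targets": [
    {"xyz": [-0.0064,0,-0.001],"twist": 0},
    {"xyz": [-0.0063,0,0.0],"twist": 0},
    {"xyz": [-0.0045,0,0.0005],"twist": 0},
    {"xyz": [0,0,0],"twist": 0}
  ]
}}

```text
clock: 15.7
tcp_pos: [468.2, -175.0, 252.4]
ee_rot: [0.134, 0.991, 0.0, 0.0]
ft_force: [-2.0, 1.1, 4.0]
gripper_width: 0.205
finger_force: 58.4
```

Emit:
{"op": "play_rows", "data": {
  "targets": [
    {"xyz": [-0.003,0,0.0005],"twist": 0},
    {"xyz": [0,0,0],"twist": 0}
  ]
}}

```text
clock: 15.95
tcp_pos: [470.9, -175.8, 252.1]
ee_rot: [0.134, 0.991, 0.0, 0.0]
ft_force: [-0.7, 1.0, 6.0]
gripper_width: 0.206
finger_force: 58.4
```

Emit:
{"op": "play_rows", "data": {
  "targets": [
    {"xyz": [-0.003,0,0.0005],"twist": 0},
    {"xyz": [0,0,0],"twist": 0}
  ]
}}

```text
clock: 16.2
tcp_pos: [473.8, -176.6, 251.6]
ee_rot: [0.134, 0.991, 0.0, 0.001]
ft_force: [-1.6, 0.8, 6.1]
gripper_width: 0.209
finger_force: 58.4
```

```bash
python3 -c "
from h import *
d=shot('side');P=cloud(d);cc,ss=np.cos(RL[2]),np.sin(RL[2])
D=P[...,:2]-RL[:2];X=cc*D[...,0]+ss*D[...,1];Y=-ss*D[...,0]+cc*D[...,1];Z=P[...,2]
m=(X>-110)&(X<20)&(Y>8)&(Y<52)&(Z>50)&(Z<125)
for v in range(170,230):
    u=np.nonzero(m[v])[0]
    if len(u): print(v,[(int(a),int(X[v,a]),int(Y[v,a]),int(Z[v,a]),int(d['pixels'][v,a].mean())) for a in u])
"
```

```text
177 [(431, -30, 18, 123, 72), (432, -32, 16, 124, 20)]
178 [(431, -31, 18, 120, 73), (432, -38, 18, 124, 20)]
179 [(420, -43, 51, 124, 18), (431, -32, 18, 118, 60), (432, -41, 18, 123, 17)]
180 [(420, -44, 51, 122, 16), (421, -49, 49, 124, 20), (422, -48, 47, 124, 20), (423, -48, 44, 124, 24), (424, -48, 41, 124, 59), (430, -31, 20, 114, 94), (431, -36, 19, 117, 36), (432, -45, 19, 122, 18), (434, -49, 15, 124, 20), (435, -47, 12, 124, 21)]
181 [(421, -49, 49, 122, 18), (422, -49, 47, 122, 18), (423, -53, 45, 124, 25), (424, -49, 41, 121, 54), (430, -36, 21, 114, 81), (431, -36, 18, 114, 22), (432, -45, 19, 119, 24), (434, -50, 15, 122, 13), (435, -47, 11, 120, 17), (436, -50, 9, 122, 47)]
182 [(420, -46, 51, 117, 18), (421, -54, 50, 121, 16), (422, -52, 47, 120, 26), (423, -50, 44, 119, 39), (424, -47, 40, 117, 65), (430, -31, 19, 108, 58), (431, -40, 19, 113, 26), (432, -40, 16, 113, 43), (433, -48, 16, 118, 39), (434, -52, 15, 120, 17), (435, -49, 11, 118, 29), (436, -53, 10, 121, 71)]
183 [(420, -42, 49, 111, 17), (421, -50, 49, 116, 21), (422, -53, 47, 117, 41), (423, -48, 43, 1
[... 3998 characters left out ...]
, 76, 73), (430, -49, 19, 81, 69), (431, -52, 18, 83, 81)]
195 [(426, -55, 32, 81, 86), (427, -57, 30, 83, 94)]
196 [(426, -55, 31, 78, 108)]
197 [(426, -55, 31, 75, 109), (427, -58, 29, 76, 136)]
198 [(426, -56, 31, 72, 107), (427, -58, 29, 73, 139)]
199 [(425, -53, 32, 67, 158), (426, -59, 31, 71, 101), (427, -55, 27, 68, 148)]
200 [(425, -54, 32, 65, 130), (426, -60, 31, 68, 94), (427, -54, 27, 65, 154)]
201 [(425, -58, 33, 64, 97), (426, -58, 30, 64, 94), (427, -60, 28, 65, 149)]
202 [(425, -57, 32, 60, 85), (426, -59, 30, 61, 81)]
203 [(425, -59, 32, 58, 81), (426, -56, 28, 56, 75)]
204 [(425, -57, 31, 54, 76), (426, -56, 28, 53, 73)]
205 [(425, -59, 31, 52, 73), (426, -60, 29, 52, 74)]
```

The bar centre is around relay x = -50 mm and trails the pads, since it creeps in the grip. That puts it only slightly past upright, and armed is about -44. I'll keep pushing and measuring.

```bash
cat >> h.py <<'E'
def bar(n=3):
    r=[];q=[]
    for i in range(n):
        P=cloud(shot('side'));cc,ss=np.cos(RL[2]),np.sin(RL[2])
        D=P[...,:2]-RL[:2];X=cc*D[...,0]+ss*D[...,1];Y=-ss*D[...,0]+cc*D[...,1];Z=P[...,2]
        k=(abs(Y-30)<6)&(X>-80)&(X<-15)
        for lo,hi,l in((93,104,r),(60,85,q)): l+=list(X[k&(Z>lo)&(Z<hi)])
    print("bar front",np.median(r).round(1),len(r),"rod front",np.median(q).round(1),len(q))
E
python3 -c "
from h import *
bar()"
```

```text
bar front -57.0 50 rod front -57.0 54
```

Emit:
{"op": "play_rows", "data": {
  "targets": [
    {"xyz": [-0.004,0,0.0005],"twist": 0},
    {"xyz": [-0.004,0,0.0005],"twist": 0},
    {"xyz": [0,0,0],"twist": 0}
  ]
}}

```text
clock: 16.77
tcp_pos: [481.1, -178.5, 250.0]
ee_rot: [0.134, 0.991, 0.0, -0.0]
ft_force: [-1.0, 2.1, 1.6]
gripper_width: 0.205
finger_force: 58.5
```

```bash
python3 -c "
from h import *
bar();plan([])"
```

```text
bar front -48.9 52 rod front -52.1 58
tcp [ 480.8 -178.5  250. ] tool y deg 74.58 tilt [-7.e-04  7.e-04 -1.e+00] f [-1.   4.1  1.2] grip 0.205 t 16.925
```

Emit:
{"op": "play_rows", "data": {
  "targets": [
    {"xyz": [-0.003,0,0.0005],"twist": 0},
    {"xyz": [0,0,0],"twist": 0}
  ]
}}

```text
clock: 17.18
tcp_pos: [482.4, -179.2, 249.4]
ee_rot: [0.134, 0.991, 0.001, -0.002]
ft_force: [-7.0, 5.4, 9.5]
gripper_width: 0.199
finger_force: 58.2
```

```bash
python3 -c "
from h import *
bar();plan([])"
```

```text
bar front -47.6 49 rod front -51.2 62
tcp [ 482.3 -179.2  249.5] tool y deg 74.55 tilt [-0.0044  0.0027 -1.    ] f [-7.7  5.   8.4] grip 0.2 t 17.325
```

Fx has jumped, so it's at the stop. I'll release here and check before moving away.

Emit:
{"op": "play_rows", "data": {
  "targets": [
    {"xyz": [0,0,0],"twist": 0},
    {"xyz": [0,0,0],"twist": 0},
    {"xyz": [0,0,0],"twist": 0},
    {"xyz": [0,0,0],"twist": 0}
  ],
  "grip": 0.05
}}

```text
clock: 17.82
tcp_pos: [484.0, -179.9, 249.8]
ee_rot: [0.134, 0.991, -0.0, 0.0]
ft_force: [-0.3, -0.6, 0.1]
gripper_width: 0.586
finger_force: 0.0
```

```bash
python3 -c "
from h import *
bar();plan([])"
```

```text
bar front -47.6 53 rod front -52.0 64
tcp [ 483.9 -179.8  249.8] tool y deg 74.56 tilt [ 1.e-04 -1.e-04 -1.e+00] f [ 0.2 -0.2 -0.2] grip 0.585 t 17.975
```

It stays armed on its own. Next I'll rise and go for the cover.

Emit:
{"op": "play_rows", "data": {
  "targets": [
    {"xyz": [0,0,-0.03],"twist": 0},
    {"xyz": [0,0,-0.06],"twist": 0},
    {"xyz": [0,0,-0.06],"twist": 0},
    {"xyz": [0,0,-0.06],"twist": 0},
    {"xyz": [0,0,0],"twist": 0}
  ]
}}

```text
clock: 18.6
tcp_pos: [484.8, -180.8, 464.3]
ee_rot: [0.134, 0.991, 0.0, 0.005]
ft_force: [0.3, 0.1, -1.1]
gripper_width: 0.584
finger_force: 0.0
```

```bash
python3 -c "
from h import *
bar();cy=.349+np.pi/2
plan([[490,0,460],[406.7,371.5,460],[406.7,371.5,260]],cy)"
```

```text
bar front -48.6 47 rod front -51.7 60
tcp [ 483.5 -179.4  458.9] tool y deg 74.58 tilt [-1.3e-03  7.0e-04 -1.0e+00] f [-0.2  0.7 -1.2] grip 0.587 t 18.75
twist -35.42
[490   0 460] total [ 0.0414  0.1747 -0.001 ] 3 rows of [ 0.0138  0.0582 -0.0003]
[406.7 371.5 460. ] total [0.1791 0.336  0.0004] 7 rows of [0.0256 0.048  0.0001]
[406.7 371.5 260. ] total [-3.e-04 -1.e-04  2.e-01] 4 rows of [-0.0001 -0.      0.05  ]
```

Armed confirmed. Moving to the cover.

Emit:
{"op": "play_rows", "data": {
  "targets": [
    {"xyz": [0.0138,0.0582,0],"twist": 0},
    {"xyz": [0.0138,0.0582,0],"twist": 0},
    {"xyz": [0.0138,0.0582,0],"twist": 0},
    {"xyz": [0.0256,0.048,0],"twist": 0},
    {"xyz": [0.0256,0.048,0],"twist": 0},
    {"xyz": [0.0256,0.048,0],"twist": 0},
    {"xyz": [0.0256,0.048,0],"twist": 0},
    {"xyz": [0.0256,0.048,0],"twist": 0}
  ],
  "grip": 0.07
}}

```text
clock: 19.75
tcp_pos: [429.9, 266.4, 457.8]
ee_rot: [0.134, 0.991, -0.001, -0.001]
ft_force: [0.4, 0.0, -0.4]
gripper_width: 0.822
finger_force: 0.0
```

Emit:
{"op": "play_rows", "data": {
  "targets": [
    {"xyz": [0.0256,0.048,0],"twist": 0},
    {"xyz": [0.0256,0.048,0],"twist": 0},
    {"xyz": [0,0,0],"twist": -9},
    {"xyz": [0,0,0],"twist": -9},
    {"xyz": [0,0,0],"twist": -9},
    {"xyz": [0,0,0],"twist": -8.4},
    {"xyz": [0,0,0],"twist": 0}
  ]
}}

```text
clock: 20.62
tcp_pos: [407.0, 370.9, 457.8]
ee_rot: [-0.173, 0.985, -0.001, -0.001]
ft_force: [-0.1, -0.5, -0.1]
gripper_width: 0.822
finger_force: 0.0
```

```bash
python3 -c "
from h import *
cy=.349+np.pi/2
plan([[406.7,371.5,460],[406.7,371.5,230]],cy)
bar()"
```

```text
tcp [407.  370.9 457.8] tool y deg 109.88 tilt [-0.0025 -0.0028 -1.    ] f [-0.1 -0.5 -0.1] grip 0.822 t 20.625
twist -0.12
[406.7 371.5 460. ] total [ 0.      0.0007 -0.0022] 1 rows of [ 0.      0.0007 -0.0022]
[406.7 371.5 230. ] total [-0.0008  0.0004  0.23  ] 4 rows of [-0.0002  0.0001  0.0575]
bar front -48.7 57 rod front -52.1 62
```

Emit:
{"op": "play_rows", "data": {
  "targets": [
    {"xyz": [0,0,0.055],"twist": 0},
    {"xyz": [0,0.0005,0.055],"twist": 0},
    {"xyz": [0,0,0.055],"twist": 0},
    {"xyz": [0,0,0.045],"twist": 0},
    {"xyz": [0,0,0.03],"twist": 0},
    {"xyz": [0,0,0],"twist": 0},
    {"xyz": [0,0,0],"twist": 0}
  ]
}}

```text
clock: 21.65
tcp_pos: [407.4, 372.0, 220.8]
ee_rot: [-0.173, 0.985, 0.0, 0.001]
ft_force: [-0.3, -0.2, 0.7]
gripper_width: 0.821
finger_force: 0.0
```

```bash
python3 -c "
from h import *
cy=.349+np.pi/2
plan([[406.7,371.5,190]],cy)"
```

```text
tcp [407.4 372.  220.8] tool y deg 109.92 tilt [ 1.e-03  9.e-04 -1.e+00] f [-0.3 -0.2  0.7] grip 0.821 t 21.65
twist -0.08
[406.7 371.5 190. ] total [ 0.0009 -0.0002  0.0308] 1 rows of [ 0.0009 -0.0002  0.0308]
```

Emit:
{"op": "play_rows", "data": {
  "targets": [
    {"xyz": [0.0007,0,0.015],"twist": 0},
    {"xyz": [0,0,0.0155],"twist": 0},
    {"xyz": [0,0,0],"twist": 0}
  ]
}}

```text
clock: 22.02
tcp_pos: [405.8, 370.9, 188.0]
ee_rot: [-0.173, 0.985, -0.001, -0.001]
ft_force: [-0.8, -0.5, -0.2]
gripper_width: 0.819
finger_force: 0.0
```

Emit:
{"op": "play_rows", "data": {
  "targets": [
    {"xyz": [0,0,0],"twist": 0},
    {"xyz": [0,0,0],"twist": 0},
    {"xyz": [0,0,0],"twist": 0},
    {"xyz": [0,0,0],"twist": 0},
    {"xyz": [0,0,0],"twist": 0}
  ],
  "grip": 0.02
}}

```text
clock: 22.65
tcp_pos: [406.6, 371.5, 189.8]
ee_rot: [-0.173, 0.985, 0.0, 0.0]
ft_force: [0.7, -0.8, 5.7]
gripper_width: 0.456
finger_force: 62.4
```

Emit:
{"op": "play_rows", "data": {
  "targets": [
    {"xyz": [0,0,-0.02],"twist": 0},
    {"xyz": [0,0,-0.03],"twist": 0},
    {"xyz": [0,0,-0.05],"twist": 0},
    {"xyz": [0,0,-0.06],"twist": 0},
    {"xyz": [0,0,-0.06],"twist": 0},
    {"xyz": [0,0,-0.06],"twist": 0},
    {"xyz": [0,0,-0.02],"twist": 0},
    {"xyz": [0,0,0],"twist": 0}
  ]
}}

```text
clock: 23.65
tcp_pos: [406.2, 371.4, 490.3]
ee_rot: [-0.173, 0.985, 0.001, 0.001]
ft_force: [-0.5, -0.0, -3.3]
gripper_width: 0.458
finger_force: 61.8
```

The cover is held (3.3 N). The bar pinches hinted at a relay y error of about 2 mm, so I'll refit the relay with averaged frames and the carrier patch before fitting.

```bash
python3 - <<'E'
from h import *
cs=[shot('top') for i in range(6)]
c=cs[0]; P=np.median([cloud(k) for k in cs],0); g=np.mean([k['pixels'] for k in cs],0)
K=c['intrinsics'];T=np.linalg.inv(c['world_to_cam'])
def ray(u,v,z):
    r=T[:3,:3]@[(u-K[0,2])/K[0,0],(v-K[1,2])/K[1,1],1]; return (T[:3,3]+r*(z-T[2,3])/r[2])[:2]
for x0 in (490,500,510): print("fit",*[np.round(q,3) for q in fit(P,hrelay,[x0,-213,-.269],130)])
S=np.median([cloud(shot('side')) for i in range(4)],0); 
# carrier: saturated/dark patch
sub=g[160:205,420:450]; w=np.clip(170-sub.min(2),0,None); w=(sub[:,:,2]<130).astype(np.uint8)
n,l,st,ce=cv2.connectedComponentsWithStats(w)
i=1+np.argmax(st[1:,4]); print(st[i],ce[i])
u,v=ce[i]+[420,160]; print("carrier rect centre world",ray(u,v,39).round(2),"expected seat",rw(47.5,0).round(2))
cn=np.argwhere(l==i)[:,::-1].astype(np.float32)+[420,160]
W=np.array([ray(a,b,39) for a,b in cn],np.float32);print(cv2.minAreaRect(W))
# projections of model corners for overlay
r=g.astype(np.uint8)[:,:,::-1].copy(); z=6; im=cv2.resize(r[150:245,395:465],None,fx=z,fy=z,interpolation=2)
M=c['world_to_cam']
def pr(x,y,h):
    q=M@np.array([*rw(x,y),h,1]); return (int((K[0,0]*q[0]/q[2]+K[0,2]-395+.5)*z),int((K[1,1]*q[1]/q[2]+K[1,2]-150+.5)*z))
for a,h in(([(-88,-51),(-16,-51),(-16,51),(-88,51)],46),([(-12,-36),(107,-36),(107,36),(-12,36)],36),([(23.5,-22),(71.5,-22),(71.5,22),(23.5,22)],36)):
    cv2.polylines(im,[np.array([pr(*q,h) for q in a])],True,(0,0,255),1)
for x,y,h in((90.5,0,50),(4.5,0,50),(-62,-30,60)): cv2.drawMarker(im,pr(x,y,h),(0,160,0),0,10)
cv2.imwrite("pics/fit.png",im)
E
```

```text
fit [ 5.00500e+02 -2.12489e+02 -2.56000e-01] 1.967
fit [ 5.00513e+02 -2.12485e+02 -2.55000e-01] 1.954
fit [ 5.00493e+02 -2.12487e+02 -2.56000e-01] 2.04
[ 10  13  15  15 173] [16.80346821 20.16184971]
carrier rect centre world [ 546.92 -224.61] expected seat [ 546.59 -226.12]
((546.8655395507812, -224.8107452392578), (40.791473388671875, 43.567420959472656), 76.1055679321289)
```

View pics/fit.png

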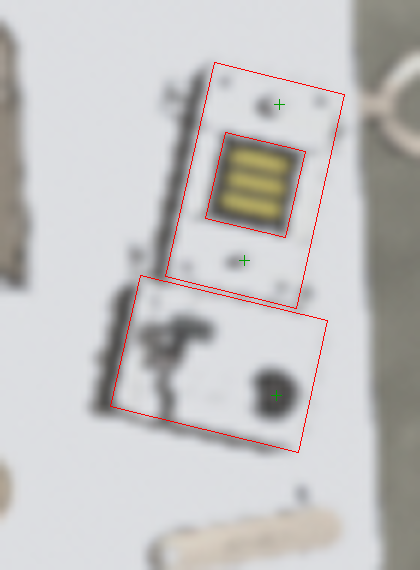

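The overlay shows the first fit was rotated about 1° too far and sat about 1.5 mm low in y. The dowels are at (268,106) and (236,262), just left of my markers. The new fit (500.5, -212.5, -0.254) agrees with the carrier patch.

```bash
sed -i 's/^RL=.*/RL=(500.5,-212.5,-.254)/' h.py; python3 -c "
from h import *
plan([[495,0,490],[546.8,-225.8,490],[546.8,-225.8,270]],np.pi/2+RL[2])"
```

```text
tcp [406.3 371.4 488.8] tool y deg 109.96 tilt [-5.e-04 -7.e-04 -1.e+00] f [-0.3  0.1 -4. ] grip 0.457 t 24.15
twist 34.51
[495   0 490] total [ 0.0434 -0.3794 -0.001 ] 7 rows of [ 0.0062 -0.0542 -0.0001]
[ 546.8 -225.8  490. ] total [ 2.840e-02 -2.299e-01  1.000e-04] 4 rows of [ 0.0071 -0.0575  0.    ]
[ 546.8 -225.8  270. ] total [-2.0e-04  1.0e-04  2.2e-01] 4 rows of [-0.     0.     0.055]
```

Emit:
{"op": "play_rows", "data": {
  "targets": [
    {"xyz": [0.0062,-0.0542,-0.001],"twist": 0},
    {"xyz": [0.0062,-0.0542,0],"twist": 0},
    {"xyz": [0.0062,-0.0542,0],"twist": 0},
    {"xyz": [0.0062,-0.0542,0],"twist": 0},
    {"xyz": [0.0062,-0.0542,0],"twist": 0},
    {"xyz": [0.0062,-0.0542,0],"twist": 0},
    {"xyz": [0.0062,-0.0542,0],"twist": 0},
    {"xyz": [0.0071,-0.0575,0],"twist": 0}
  ]
}}

```text
clock: 25.15
tcp_pos: [508.2, -58.0, 490.5]
ee_rot: [-0.174, 0.985, 0.0, 0.0]
ft_force: [0.9, -0.1, -2.9]
gripper_width: 0.458
finger_force: 61.7
```

Emit:
{"op": "play_rows", "data": {
  "targets": [
    {"xyz": [0.0071,-0.0575,0],"twist": 0},
    {"xyz": [0.0071,-0.0575,0],"twist": 0},
    {"xyz": [0.0071,-0.0575,0],"twist": 0},
    {"xyz": [0,0,0],"twist": 8.6},
    {"xyz": [0,0,0],"twist": 8.6},
    {"xyz": [0,0,0],"twist": 8.6},
    {"xyz": [0,0,0],"twist": 8.7},
    {"xyz": [0,0,0],"twist": 0}
  ]
}}

```text
clock: 26.15
tcp_pos: [547.1, -225.6, 490.1]
ee_rot: [0.126, 0.992, -0.0, -0.0]
ft_force: [0.3, -0.3, -3.0]
gripper_width: 0.458
finger_force: 61.9
```

```bash
python3 -c "
from h import *
plan([[546.8,-225.8,490],[546.8,-225.8,260]],np.pi/2+RL[2])"
```

```text
tcp [ 547.1 -225.6  490.1] tool y deg 75.56 tilt [-4.e-04 -2.e-04 -1.e+00] f [ 0.3 -0.3 -3. ] grip 0.458 t 26.15
twist 0.11
[ 546.8 -225.8  490. ] total [ 0.0002 -0.0002  0.0001] 1 rows of [ 0.0002 -0.0002  0.0001]
[ 546.8 -225.8  260. ] total [-1.0e-04  1.0e-04  2.3e-01] 4 rows of [-0.      0.      0.0575]
```

Emit:
{"op": "play_rows", "data": {
  "targets": [
    {"xyz": [0,0,0.055],"twist": 0},
    {"xyz": [0,0,0.055],"twist": 0},
    {"xyz": [0,0,0.055],"twist": 0},
    {"xyz": [0,0,0.045],"twist": 0},
    {"xyz": [0,0,0.02],"twist": 0},
    {"xyz": [0,0,0],"twist": 0},
    {"xyz": [0,0,0],"twist": 0}
  ]
}}

```text
clock: 27.02
tcp_pos: [547.7, -226.5, 262.1]
ee_rot: [0.126, 0.992, -0.0, 0.002]
ft_force: [0.1, -0.1, -3.5]
gripper_width: 0.459
finger_force: 61.9
```

```bash
python3 - <<'E'
from h import *
plan([[546.8,-225.8,240]],np.pi/2+RL[2])
cs=[shot('top') for i in range(4)];ds=[shot('side') for i in range(4)]
z0=robot.read_state()['tcp_pos'][2]-189.8
c=cs[0];P=np.median([cloud(k) for k in cs],0);Q=np.median([cloud(k) for k in ds],0)
def hc(q):
    x,y=q.T;h=np.full(len(x),np.nan);m=(abs(x)<55)&(abs(y)<31);h[m]=14
    h[(abs(x)<28)]=np.nan
    h[~m&(abs(x)<70)&(abs(y)<45)&(abs(x)>28)]=-25   # anything well below
    return h
for n,p in(("top",P),("side",Q)):
    k=(abs(p[...,0]-547)<75)&(abs(p[...,1]+226)<60)&(abs(p[...,2]-z0-14)<5)
    print(n,"flange pts",k.sum(),np.percentile(p[k],[2,98],axis=0).round(1).tolist() if k.sum() else "")
bar()
im=np.hstack([cv2.resize(np.mean([k['pixels'] for k in a],0).astype(np.uint8)[v:v+80,u:u+80],None,fx=5,fy=5,interpolation=2) for a,v,u in((cs,150,390),(ds,150,390))])
cv2.imwrite("pics/b1.png",im[:,:,::-1])
E
```

```text
tcp [ 547.7 -226.5  262.1] tool y deg 75.5 tilt [ 3.e-03 -9.e-04 -1.e+00] f [ 0.1 -0.1 -3.5] grip 0.459 t 27.025
twist 0.05
[ 546.8 -225.8  240. ] total [0.0012 0.0004 0.0221] 1 rows of [0.0012 0.0004 0.0221]
top flange pts 225 [[499.6, -234.6, 81.8], [605.8, -184.0, 88.8]]
side flange pts 157 [[494.2, -225.3, 81.1], [599.8, -185.2, 88.9]]
bar front -47.7 54 rod front -49.9 62
```

View pics/b1.png

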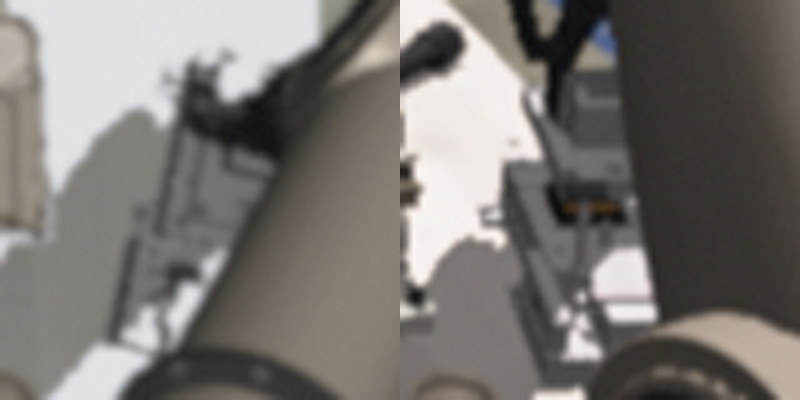

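The cover hangs over the parting face, with the lever still armed. Depth gives me the cover's edges relative to the TCP, which serves as a check on camera bias.

```bash
python3 - <<'E'
from h import *
t=robot.read_state()['tcp_pos'];z0=t[2]-189.8;print(t.round(1))
a=RL[2];c,s=np.cos(a),np.sin(a)
for n in("top","side"):
    P=np.median([cloud(shot(n)) for i in range(5)],0)
    D=P[...,:2]-t[:2];X=c*D[...,0]+s*D[...,1];Y=-s*D[...,0]+c*D[...,1];Z=P[...,2]-z0
    f=(Z>6)&(Z<22)&(abs(X)<75)&(abs(Y)<50)
    def edge(A,m,lo,hi):   # area-based edge: histogram half level
        h,e=np.histogram(A[m],np.arange(lo,hi,2)); return h.tolist()
    print(n,"Y hist 15..45",edge(Y,f&(abs(X)<52),15,47)); print("  X hist -70..-40",edge(X,f&(Y>0)&(Y<29),-70,-38)); print("  X hist 40..70",edge(X,f&(Y>0)&(Y<29),40,72))
E
```

```text
[ 546.9 -225.9  260.4]
top Y hist 15..45 [11, 11, 12, 15, 14, 15, 17, 14, 20, 3, 0, 0, 0, 0, 0]
  X hist -70..-40 [0, 0, 0, 0, 0, 0, 0, 7, 4, 6, 7, 4, 5, 4, 5]
  X hist 40..70 [5, 3, 6, 3, 5, 7, 7, 2, 0, 0, 0, 0, 0, 0, 0]
side Y hist 15..45 [6, 6, 8, 8, 9, 12, 14, 11, 27, 0, 0, 0, 0, 0, 0]
  X hist -70..-40 [0, 0, 0, 0, 0, 2, 2, 2, 3, 5, 2, 2, 6, 0, 10]
  X hist 40..70 [0, 1, 0, 2, 1, 0, 1, 1, 1, 0, 0, 0, 0, 0, 0]
```

Emit:
{"op": "play_rows", "data": {
  "targets": [
    {"xyz": [0,-0.0008,0.005],"twist": 0},
    {"xyz": [0,0,0.006],"twist": 0},
    {"xyz": [0,0,0.006],"twist": 0},
    {"xyz": [0,0,0.003],"twist": 0},
    {"xyz": [0,0,0],"twist": 0}
  ]
}}

```text
clock: 28.7
tcp_pos: [546.6, -226.7, 239.9]
ee_rot: [0.127, 0.992, 0.0, -0.0]
ft_force: [0.6, 0.1, -2.7]
gripper_width: 0.456
finger_force: 61.9
```

Emit:
{"op": "play_rows", "data": {
  "targets": [
    {"xyz": [0,0,0.002],"twist": 0},
    {"xyz": [0,0,0.002],"twist": 0},
    {"xyz": [0,0,0],"twist": 0}
  ]
}}

```text
clock: 29.08
tcp_pos: [546.7, -226.5, 236.1]
ee_rot: [0.126, 0.992, 0.0, -0.0]
ft_force: [-0.6, -0.2, -2.8]
gripper_width: 0.457
finger_force: 62.1
```

Emit:
{"op": "play_rows", "data": {
  "targets": [
    {"xyz": [0,0,0.002],"twist": 0},
    {"xyz": [0,0,0],"twist": 0}
  ]
}}

```text
clock: 29.32
tcp_pos: [546.7, -226.5, 234.1]
ee_rot: [0.126, 0.992, 0.0, -0.0]
ft_force: [-0.7, 0.6, -3.3]
gripper_width: 0.458
finger_force: 62.1
```

The dowels have entered without force. Pressing on.

Emit:
{"op": "play_rows", "data": {
  "targets": [
    {"xyz": [0,0,0.002],"twist": 0},
    {"xyz": [0,0,0.0015],"twist": 0},
    {"xyz": [0,0,0],"twist": 0}
  ]
}}

```text
clock: 29.7
tcp_pos: [546.7, -226.6, 230.9]
ee_rot: [0.126, 0.992, 0.0, -0.0]
ft_force: [-0.9, 2.4, 1.6]
gripper_width: 0.459
finger_force: 62.5
```

Emit:
{"op": "play_rows", "data": {
  "targets": [
    {"xyz": [0,0,0.002],"twist": 0},
    {"xyz": [0,0,0.0015],"twist": 0},
    {"xyz": [0,0,0],"twist": 0}
  ]
}}

```text
clock: 30.08
tcp_pos: [546.7, -226.6, 227.8]
ee_rot: [0.126, 0.992, 0.0, 0.0]
ft_force: [-2.5, 3.1, 5.5]
gripper_width: 0.457
finger_force: 63.1
```

Emit:
{"op": "play_rows", "data": {
  "targets": [
    {"xyz": [0,0,0.0015],"twist": 0},
    {"xyz": [0,0,0],"twist": 0}
  ]
}}

```text
clock: 30.32
tcp_pos: [546.7, -226.6, 226.4]
ee_rot: [0.126, 0.992, 0.0, 0.0]
ft_force: [-2.9, 3.5, 7.8]
gripper_width: 0.458
finger_force: 63.3
```

Emit:
{"op": "play_rows", "data": {
  "targets": [
    {"xyz": [0,0,0.0015],"twist": 0},
    {"xyz": [0,0,0],"twist": 0}
  ]
}}

```text
clock: 30.58
tcp_pos: [546.6, -226.8, 225.9]
ee_rot: [0.126, 0.992, 0.001, 0.0]
ft_force: [-6.6, 6.3, 17.3]
gripper_width: 0.454
finger_force: 64.4
```

Emit:
{"op": "play_rows", "data": {
  "targets": [
    {"xyz": [0,0,0.0015],"twist": 0},
    {"xyz": [0,0,0],"twist": 0}
  ]
}}

```text
clock: 30.82
tcp_pos: [546.5, -227.0, 225.8]
ee_rot: [0.127, 0.992, 0.001, 0.0]
ft_force: [-10.8, 10.1, 33.4]
gripper_width: 0.454
finger_force: 66.4
```

Emit:
{"op": "play_rows", "data": {
  "targets": [
    {"xyz": [0,0,0.0015],"twist": 0},
    {"xyz": [0,0,0],"twist": 0}
  ]
}}

```text
clock: 31.08
tcp_pos: [546.5, -227.1, 225.7]
ee_rot: [0.127, 0.992, 0.002, 0.0]
ft_force: [-16.0, 13.4, 48.4]
gripper_width: 0.462
finger_force: 68.4
```

It hit the hard stop at 225.8, so the cover is flush. I'll ease the push to about 25 N and check.

Emit:
{"op": "play_rows", "data": {
  "targets": [
    {"xyz": [0,0,-0.002],"twist": 0},
    {"xyz": [0,0,0],"twist": 0},
    {"xyz": [0,0,0],"twist": 0}
  ]
}}

```text
clock: 31.45
tcp_pos: [546.5, -226.9, 225.8]
ee_rot: [0.127, 0.992, 0.001, 0.0]
ft_force: [-9.5, 8.5, 27.3]
gripper_width: 0.458
finger_force: 66.0
```

```bash
python3 - <<'E'
from h import *
plan([]); bar()
t=robot.read_state()['tcp_pos'];a=RL[2];c,s=np.cos(a),np.sin(a)
for n in("top","side"):
    P=np.median([cloud(shot(n)) for i in range(5)],0)
    D=P[...,:2]-t[:2];X=c*D[...,0]+s*D[...,1];Y=-s*D[...,0]+c*D[...,1];Z=P[...,2]
    f=(Z>42)&(Z<60)&(abs(Y-20)<9)
    for lo,hi in((-52,-28),(-28,-12),(12,28),(28,52)):
        k=f&(X>lo)&(X<hi); print(n,lo,hi,k.sum(),np.median(Z[k]).round(1) if k.any() else "")
    k=(Z>38)&(Z<54)&(X<-62)&(X>-95)&(abs(Y)<20); print("  trip top ref (46)",np.median(Z[k]).round(1),k.sum())
E
```

```text
tcp [ 546.5 -226.9  225.8] tool y deg 75.46 tilt [ 7.0e-04  2.3e-03 -1.0e+00] f [-9.5  8.5 27.3] grip 0.458 t 31.45
bar front -47.0 53 rod front -50.7 62
top -52 -28 43 49.9
top -28 -12 20 50.3
top 12 28 5 50.1
top 28 52 42 49.6
  trip top ref (46) 45.3 11
side -52 -28 18 48.0
side -28 -12 15 48.1
side 12 28 1 46.8
side 28 52 6 49.0
  trip top ref (46) 43.7 63
```

The flange top is level at 50 mm (36 + 14), so the cover is flush, and the lever is armed. Handing in.

```bash
python3 -c "
from plant import robot
print(robot.sign_off())"
```

```text
the job is handed in; nothing more can be done
None
```

The job is handed in: I pressed the test button and the lever dropped, re-armed it so it stays by itself (the first lift fell back and was redone), and fitted the cover, still held flush with about 27 N; the push briefly reached 48 N at the wrist, through the gripped cover, before I eased it off.

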